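Clear the peg-box lid and hold it at its balance point

ROBOT

A 6-joint arm with a two-finger parallel gripper is mounted at the origin on the work surface. World frame = base frame: x ahead of the robot, y to its left, z up, the work surface at z = 0. Lengths are in mm, angles in rad, forces in N, time in s.
With the tool pointing down it reaches from about 300 to 775 mm from the base axis. Payload 14.6 kg.
Tool frame: the origin (TCP) lies between the finger pads; the fingertips stand manip.tip_reach ahead of it and the grasp point (between the pads) lies 5 mm behind it (manip.tip_reach is the distance from the TCP to the fingertips, in mm); z points along the fingers, y is the line along which they close (so a half turn about z gives the same grasp; the last joint's range is limited). The gripper opens to 94 mm and grips with 3 to 60 N. Pads are 16 mm wide; open, the fingers measure 119 mm over their backs; the gripper's body (75 mm by 177 mm) begins 78 mm behind the grasp point.
Start: joints at [-0.067, 0.3, 1.521, -0, 1.321, -0.067], TCP at [549.99, -0.002, 219.446] pointing down, gripper open.
Joint ranges: [-3.03, 3.03], [-0.79, 2.21], [0.23, 2.52], [-1.04, 4.18], [0, 3.07], [-2.55, 2.55]. Speed limits (rad/s): [2.22, 2.22, 2.57, 3.14, 3.14, 3.14].

INTERFACE

Orientations are given as [roll, pitch, yaw] about the fixed x, y, z axes, in that order (R = Rz(yaw) Ry(pitch) Rx(roll)).
In Python, from cell import manip gives the robot as it stands. The module is installed in compiled form; this text tells all that it offers.
- The arm moves only by the shell command python3 -m creep 'ROWS' [FORCE]. ROWS is JSON, a list of rows, each a list of 3 entries, a list of its own where there are three numbers: the opening, from -1 (shut) to 1 (fully open), then the shift along the tool's x, y, z in cm, then the turn about the tool's z in units of 5 degrees (1.0 is 5 degrees). In form: [[grip, [tx, ty, tz], roll], ...]. A call has 1 to 12 rows; each row is the pose to reach, as a shift and turn from the pose commanded when the call began, along the tool's axes at that moment; what a row does not reach only later rows make up. A row lasts 1/10 s, in which the tool goes at most 50 mm and 8.59 degrees, less where a joint would pass 70% of its speed; a pose out of reach is approached as far as the arm can. A call with a gripper value outside its range is refused whole. The fingers move at their own pace and stop on an object; FORCE is the grip in N (left out, the last holds). Time passes only in rows, so rows that repeat a pose let the fingers close. It gives the time, the measured TCP pose, the force, the opening and the grip force at its end, in the units of the state.
- manip.read_state(): the state, without advancing time (a new reading comes with each control period).
- manip.camera(name): name is "scene" or "side" or "wrist"; returns the picture (420x560x3 uint8, red, green, blue); there is no depth.
- manip.camera_params(name): a dict with "fovy" (degrees; the focal length in pixels is half the picture's height over the tangent of half this angle, whatever the lens; pixels are square), "cx", "cy" (the principal point, pixels), "origin" and "attitude" of the camera in the world. Camera axes: x right, y down, z forward; pixel columns grow to the right and rows downward; lengths in mm; the calibration is good to about 2 mm. The wrist camera is an equidistant fisheye: a pixel r from the principal point sees the ray r / f radians off the axis. A picture is of the moment at which its call begins: read the wrist's pose just before it. camera_params takes no time and is no camera call; for the wrist camera it gives the pose at the moment of the call.
- manip.sign_off(): hands the job in; it is judged then, once.
The state is a dict: "clock": time; "joints": joint angles; "qd": joint speeds; "effort": joint torques, N m; "eef_pos": TCP position; "eef_rot": TCP orientation; "wrist_force": force on the tool from outside, world axes, zero at the start; "moment": the same for the moment, N m; "finger_gap": finger opening in mm; "finger_force": force on a finger pad.
Only numpy, scipy, OpenCV 4.12 (cv2) and the standard library are available. Lean on these libraries where they do the work, as an engineer would, in place of code of your own. Each camera call takes 0.05 s, during which the arm holds its last target. There are 200 camera calls.

TASK

Take the detergent bottle off the lid of the white clothes-peg box and stand it upright in the shallow metal tray. Then swing the lid up by its steel bar to the point where it balances over its hinge, tending to fall neither shut nor open, without letting it go over the back, and finish the program while the gripper is still holding the lid there, so that I can change the hinge screws with no load on them. Leave the other things where they stand.

Things in the scene. Friction and masses are not known exactly. Their poses are not given: they have to be found in the camera images.
- pegbox: White painted steel box, 180 (x) x 220 (y) x 90 mm high without its lid, fixed to the worktop. Origin at the centre of its underside, z up. Its own +x points to the hinge side, away from the robot; yaw varies. The lid sits on it, 45 mm high, so that with the lid shut its flat top is 135 mm above the worktop.
- lid (a joint): Opening angle of the lid in rad: 0 shut, grows as the side near the robot swings up and away from the robot, stop at 2.3. The hinge is free: let go, the lid falls shut or, past the balance point, open. The lid is a deep pan with its centre of mass 94 mm in front of the hinge axis and 36 mm above it when shut, so it balances at 1.206 rad (69 degrees), before its top is upright.
- lid_hinge (a point): Centre of the hinge axis, which runs along the box's y axis at its far upper edge: in the box's frame 90 mm in +x, 90 mm up. The lid on it is a white pan 180 x 220 x 45 mm with 5 mm walls, 0.5 kg (varies by 20 percent): about 3 N straight up at the bar begins to lift it, less as it rises, none at the balance point.
- lid_bar (a point): Middle of the steel grip bar on the lid: round, 12 mm thick, along the box's y axis, 98 mm free between its posts, its axis 42 mm above the lid's top. When shut it is 150 mm in front of the hinge axis and 87 mm above it (177 mm above the worktop). It can turn between the gripper's pads, so a gripper that keeps pointing down can pinch it and swing the lid along the arc.
- bottle: The bottle that starts on the lid, behind the bar: plain green plastic, closed, round, 60 mm in diameter up to 105 mm, then a shoulder and a white cap 32 mm wide, 140 mm tall in all, about 0.3 kg. Origin at the centre of its underside.
- tray: Shallow square aluminium tray, 130 x 130 x 20 mm, wall and floor 4 mm (inside 122 mm), loose on the worktop to the left or right of the box. Origin at the centre of its underside.
- jar: Bystander: closed jar, 76 mm in diameter, 90 mm tall, on the other side of the box from the tray. Origin under its centre.
- carton: Bystander: cardboard carton 70 x 130 x 50 mm, beyond the tray or jar on the left. Origin under its centre.
- softener: Bystander: round blue bottle, 70 mm in diameter, 170 mm tall, on the far right. Origin under its centre.
Not all that is in view belongs to the job. Of the things like the tray, leave any that is blue or pink; of the rest the smaller one is meant.

How it is judged (in metres and radians):
On the way, in this order (a step that is already met when the one before it is completed fails the run):
1. the bottle stands upright in the tray, let go (x of bottle in the frame of tray between -0.035 and 0.035 m and y of bottle in the frame of tray between -0.035 and 0.035 m and z of bottle in the frame of tray between -0.001 and 0.009 m and angle between bottle's own z axis and vertical below 0.1 rad and contact force between bottle and the fingers below 0.1 N), for 0.2 s.
2. the gripper holds the lid at its balance point (value of joint lid between 1.146 and 1.266 rad and velocity of joint lid between -0.08 and 0.08 rad/s and contact force between the fingers and lid above 0.5 N), for 0.3 s.
At the end, for the whole second after the job is handed in: The lid is at 1.206 rad within 0.06 rad and still (below 0.08 rad/s), with the gripper's fingers on it (more than 0.5 N), and the bottle stands on the tray's floor upright within 0.1 rad, its centre within 35 mm of the tray's along each side, not touched by the fingers (all of step 1 and all of step 2); the arm keeps its last pose, push and grip.
It fails at once if the lid falls over the back (value of joint lid above 1.9 rad).
It fails at once if the bottle is knocked over (angle between bottle's own z axis and vertical above 0.7 rad).
It fails at once if another thing is shifted (distance of any of jar, carton, softener from where it was at the start of the episode above 0.03 m).
It also fails if it takes over 48 s, if anything falls off the work surface, if the arm or the gripper's body presses on something with over 40 N, if the wrist force passes 120 N, or if a joint passes its speed limit or range.

## Working session

There is one attempt and no reset: what is moved stays moved. The work goes in short steps, Python scripts to look and compute and a shell command to move; the robot and the scene stay as the last step left them, time stands still between calls to the robot, and variables do not carry over. Pictures are saved under pics/ and viewed, at most 10 in all, crops included, and the job is handed in when it is done.

```bash
mkdir -p pics
cat > h.py <<'E'
from cell import manip
import numpy as np, cv2
from scipy.spatial.transform import Rotation as R
def snap(n,f):
    p=manip.camera_params(n); im=manip.camera(n); cv2.imwrite('pics/'+f,im[:,:,::-1]); return p,im
def att(p):
    a=np.array(p['attitude'],float)
    return a if a.shape==(3,3) else R.from_euler('xyz',a).as_matrix()
def ray(p,u,v,n):
    f=210/np.tan(np.radians(p['fovy'])/2); d=np.array([u-p['cx'],v-p['cy']],float)
    if n=='wrist':
        r=np.hypot(*d); t=r/f; c=np.array([*(d/max(r,1e-9)*np.sin(t)),np.cos(t)])
    else: c=np.array([d[0]/f,d[1]/f,1])
    c=att(p)@c; return np.array(p['origin'],float),c/np.linalg.norm(c)
def onz(p,u,v,z,n):
    o,c=ray(p,u,v,n); return o+c*(z-o[2])/c[2]
E
python3 - <<'E'
from h import *
print(manip.read_state(),manip.tip_reach)
a=[]
for n in ['scene','side','wrist']:
    p,im=snap(n,n+'0.png'); print(n,p); a.append(im)
cv2.imwrite('pics/two.png',cv2.resize(np.hstack(a[:2]),(800,300))[:,:,::-1])
E
```

```text
{'clock': 0.0, 'joints': array([-6.66117483e-02,  3.00505918e-01,  1.52158581e+00,  3.16021039e-05,
        1.32067565e+00, -6.65698673e-02]), 'qd': array([-9.35729873e-04,  6.23970272e-04, -7.25224511e-05, -5.62624280e-04,
       -1.77487434e-04, -1.56835256e-03]), 'effort': array([-1.53750298e-03, -5.31805658e+01, -3.52735734e+01,  7.07558286e-02,
        2.43994006e-02, -4.79655944e-05]), 'eef_pos': array([5.49757777e+02, 1.46391230e-02, 2.18865214e+02]), 'eef_rot': array([-3.14042256e+00, -1.08685639e-04,  1.57074654e+00]), 'wrist_force': array([ 0.31222805, -0.31261025,  0.19861805]), 'moment': array([-0.01236605, -0.00785584,  0.07096058]), 'finger_force': 0.0, 'finger_gap': 94.25238537255844} 14.0
scene {'fovy': 54.64109310089007, 'cx': 274.16210482763523, 'cy': 209.95095311229753, 'origin': array([ 975.9103397 , -190.98063281,  960.16746432]), 'attitude': array([-2.54899946, -0.00850476,  1.04950619])}
side {'fovy': 57.003818709884456, 'cx': 285.3451797606133, 'cy': 214.3039394918757, 'origin': array([-60.66394145, 857.85421441, 710.6197496 ]), 'attitude': array([-2.13237827, -0.01700839, -2.51590641])}
wrist {'fovy': 65.70646984690485, 'cx': 279.6010321595874, 'cy': 212.04844754574623, 'origin': array([550.78312827,  83.00519693, 383.92539331]), 'attitude': array([2.85907213e+00, 1.56259834e-03, 2.22221283e-04])}
```

View pics/scene0.png

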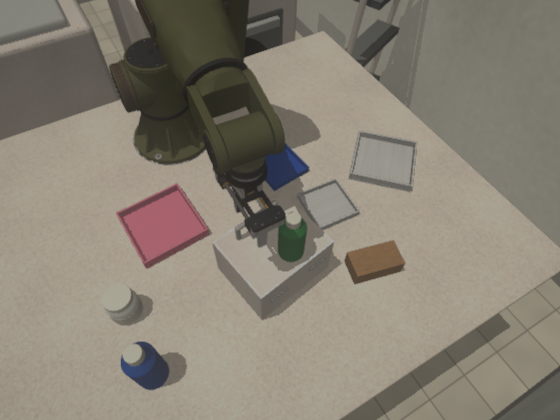

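View pics/side0.png

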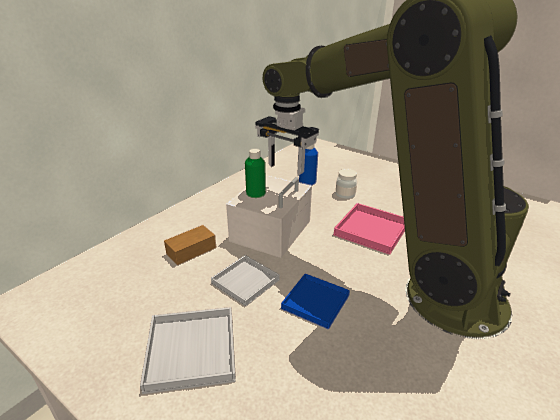

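View pics/wrist0.png

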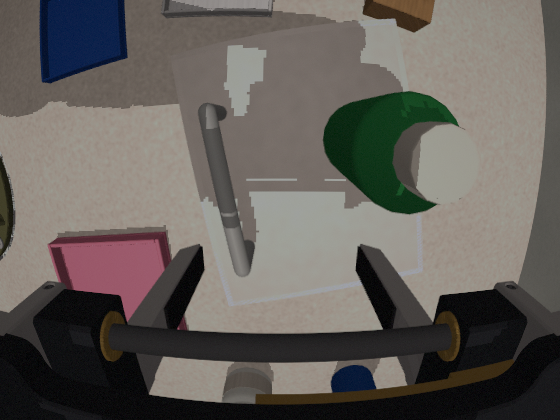

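The scene picture shows these tray-like things: pink at (163,223), blue at (282,167), small grey at (328,203) and large grey at (384,160). The small grey one is meant, also at side (245,281). The bottle is at scene (291,240) and the bar in the wrist picture runs from (208,112) to (240,270). The check crop comes next, with measurements.

Run:
```python
from h import *
P={n:manip.camera_params(n) for n in ['scene','side','wrist']}
I={n:cv2.imread(f'pics/{n}0.png') for n in P}
c1=cv2.resize(I['scene'][150:250,250:400],None,fx=4,fy=4,interpolation=cv2.INTER_CUBIC)
c2=cv2.resize(I['side'][240:320,200:285],(400,376),interpolation=cv2.INTER_CUBIC)[:376]
c=np.zeros((600,800,3),np.uint8); c[:400,:600]=c1; 
c[400:600,:212]=cv2.resize(c2,(212,200)); cv2.imwrite('pics/crop.png',c)
def tri(a):
    A=np.zeros((3,3));b=np.zeros(3)
    for n,u,v in a:
        o,d=ray(P[n],u,v,n);M=np.eye(3)-np.outer(d,d);A+=M;b+=M@o
    return np.linalg.solve(A,b)
for n,(u,v) in dict(scene=(291,215),side=(254,152),wrist=(445,163)).items(): print('cap',n,onz(P[n],u,v,275,n))
print(tri([('scene',291,215),('side',254,152),('wrist',445,163)]))
e=[onz(P['wrist'],*q,177,'wrist') for q in [(208,112),(240,270)]]; print('bar',e,np.mean(e,0),np.linalg.norm(e[0]-e[1]))
for q in [(175,63),(395,20),(420,270),(233,303)]: print('lid',onz(P['wrist'],*q,135,'wrist'))
# green mask centroid rows
for n in P:
    h=cv2.cvtColor(I[n],cv2.COLOR_BGR2HSV); m=cv2.inRange(h,(50,100,20),(80,255,255)); k,l,s,ce=cv2.connectedComponentsWithStats(m); i=1+s[1:,4].argmax(); print(n,s[i],ce[i])
for q in [(298,203),(338,181),(358,210),(318,228)]: print('tray',onz(P['scene'],*q,20,'scene'))
for q in [(247,258),(276,277),(243,304),(211,281)]: print('traySide',onz(P['side'],*q,20,'side'))
```

```text
cap scene [606.11632668  67.24929919 275.        ]
cap side [603.6572831   77.45117398 275.        ]
cap wrist [611.48162517  70.18580019 275.        ]
[608.78761466  69.57147824 273.6487042 ]
bar [array([504.90285137,  89.22894591, 177.        ]), array([522.37694477, -19.99858297, 177.        ])] [513.63989807  34.61518147 177.        ] 110.61644093573217
lid [469.13163933 131.2998313  135.        ]
lid [641.66189193 168.88284568 135.        ]
lid [678.39371618 -44.18103764 135.        ]
lid [508.51658586 -74.58621014 135.        ]
scene [295 229   8   8  35] [298.71428571 231.8       ]
side [245 157  20  41 728] [254.80631868 177.14285714]
wrist [ 324   92  134  122 8273] [379.24586003 144.07929409]
tray [443.58508166 201.53178131  20.        ]
tray [434.46930907 345.1496038   20.        ]
tray [546.55726975 334.93452887  20.        ]
tray [540.64175748 205.21919356  20.        ]
traySide [522.93351893 215.76656913  20.        ]
traySide [408.81221071 230.55924218  20.        ]
traySide [413.9312791  357.69687172  20.        ]
traySide [535.42604818 345.38913252  20.        ]
```

View pics/crop.png

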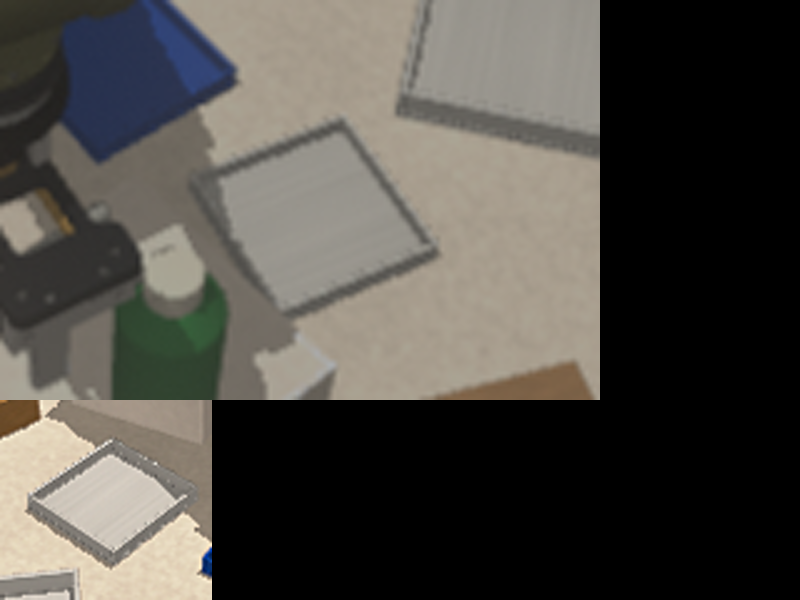

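The crop confirms the small plain grey tray, with rim corners at scene (297,195), (335,180), (359,211) and (322,228). I'll rise first, then move over the bottle.

```bash
python3 -m creep '[[1,[0,0,-5],0],[1,[0,0,-9.5],0],[1,[0,0,-9.5],0],[1,[4,3,-9.5],0],[1,[7,5.9,-9.5],0],[1,[7,5.9,-9.5],0],[1,[7,5.9,-9.5],0],[1,[7,5.9,-9.5],0]]' 25
python3 - <<'E'
from h import *
P={n:manip.camera_params(n) for n in ['scene','side']}
a=[onz(P['scene'],*q,20,'scene') for q in [(297.5,195),(335.5,180),(359.2,211.2),(322.5,228.2)]]
b=[onz(P['side'],*q,20,'side') for q in [(245.3,255.2),(277.4,276.8),(245,304.8),(212,280)]]
for x in (a,b): print(np.round(x,0)[:,:2].tolist(),np.mean(x,0))
p,im=snap('wrist','w1.png')
h=cv2.cvtColor(im,cv2.COLOR_RGB2HSV);m=cv2.inRange(h,(50,100,20),(80,255,255));k,l,s,ce=cv2.connectedComponentsWithStats(m);i=1+s[1:,4].argmax();print(s[i],ce[i])
for z in (240,275,296): 
  for q in [(250,130),(279,212)]: print(z,onz(p,*q,z,'wrist'))
print(p['origin'],p['attitude'])
E
```

```text
clock: 0.95
eef_pos: [608.6, 69.4, 314.2]
eef_rot: [-3.141, 0.0, 1.57]
wrist_force: [-0.2, -0.2, 1.2]
finger_gap: 94.3
finger_force: 0.0
[[419.0, 215.0], [428.0, 341.0], [551.0, 335.0], [547.0, 215.0]] [486.39568286 276.69730106  20.        ]
[[535.0, 209.0], [406.0, 228.0], [408.0, 357.0], [536.0, 341.0]] [471.45457208 283.63217843  20.        ]
[ 248  171   74   87 3373] [283.37889119 207.13667358]
240 [587.69110217 145.33401971 240.        ]
240 [608.82903146  82.99357116 240.        ]
275 [590.88876014 146.37453101 275.        ]
275 [608.93368319  93.15604486 275.        ]
296 [592.80735492 146.99883778 296.        ]
296 [608.99647423  99.25352908 296.        ]
[609.54423237 152.44498313 479.19367378] [ 2.85885759e+00  1.00230162e-03 -2.17560572e-04]
```

View pics/w1.png

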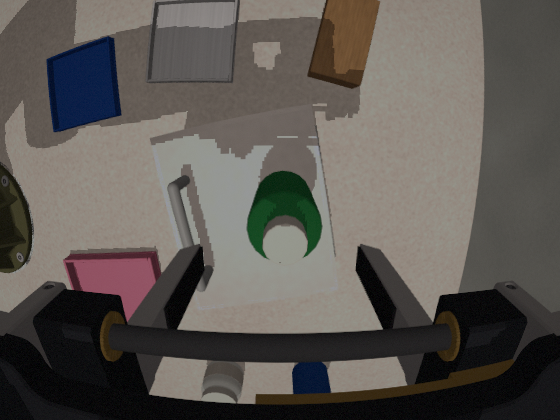

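The wrist picture shows the bottle cap at (285,240), between the fingers. The tray's near corners are at (149,82) and (233,82), and the bar runs from (180,184) to (203,285). I'll check the cap and bar positions once more.

Run:
```python
from h import *
p=manip.camera_params('wrist')
print('cap',onz(p,285,240,275,'wrist'))
for q in [(149,82),(233,82),(239,2),(154,2)]: print('tray',onz(p,*q,20,'wrist'))
for q in [(180,184),(203,285)]: print('bar',onz(p,*q,177,'wrist'))
for q in [(151,141),(317,107),(336,289),(187,302)]: print('lid',onz(p,*q,135,'wrist'))
```

```text
cap [612.96305912  73.24848576 275.        ]
tray [418.3499308  216.87168167  20.        ]
tray [544.29979643 207.68386184  20.        ]
tray [551.85096261 328.63419083  20.        ]
tray [422.87323161 343.64800064  20.        ]
bar [511.91170664  92.99198167 177.        ]
bar [526.69682287 -17.42218452 177.        ]
lid [466.59242858 134.35605837 135.        ]
lid [648.4542998 166.6462858 135.       ]
lid [678.14755767 -45.80413875 135.        ]
lid [491.26195827 -67.03694399 135.        ]
```

```bash
python3 -m creep '[[1,[0.2,0.3,4],0],[1,[0.2,0.3,8],0],[1,[0.2,0.3,10.9],0],[1,[0.2,0.3,10.9],0],[-1,[0.2,0.3,10.9],0],[-1,[0.2,0.3,10.9],0],[-1,[0.2,0.3,10.9],0],[-1,[0.2,0.3,10.9],0],[-1,[0.2,0.3,10.9],0],[-1,[0.2,0.3,10.9],0]]' 25
```

```text
clock: 2.0
eef_pos: [612.1, 72.0, 206.2]
eef_rot: [3.141, 0.0, 1.571]
wrist_force: [-2.0, -0.3, 6.2]
finger_gap: 59.6
finger_force: 25.0
```

```bash
python3 -m creep '[[-1,[0,0,-3],0],[-1,[0,0,-6.5],0],[-1,[3,-2,-6.5],0],[-1,[7,-4.4,-6.5],0],[-1,[11,-7,-6.5],0],[-1,[14.5,-9.2,-6.5],0],[-1,[17.5,-11,-6.5],0],[-1,[19.5,-12.3,-6.5],0],[-1,[20.6,-13,-6.5],0],[-1,[20.6,-13,-4],0],[-1,[20.6,-13,0],0],[-1,[20.6,-13,2],0]]'
python3 -m creep '[[-1,[0,0,2],0],[-1,[0,0,4],0],[-1,[0,0,5],0],[-1,[0,0,5],0],[-1,[0,0,5],0]]'
python3 - <<'E'
from h import *
print(manip.read_state()['eef_pos'])
a=[snap(n,n+'2.png')[1] for n in ['scene','side','wrist']]
c=np.hstack([a[0][120:320,180:440],a[1][180:380,150:410],cv2.resize(a[2],(267,200))])
cv2.imwrite('pics/c2.png',c[:,:,::-1])
E
```

```text
clock: 3.2
eef_pos: [481.2, 277.1, 182.2]
eef_rot: [-3.138, 0.002, 1.571]
wrist_force: [-0.4, -0.1, -3.3]
finger_gap: 59.3
finger_force: 25.0
clock: 3.7
eef_pos: [482.4, 278.0, 136.1]
eef_rot: [3.141, -0.0, 1.571]
wrist_force: [-0.2, -0.7, -3.5]
finger_gap: 59.5
finger_force: 25.0
[482.4110664  277.97807116 136.13760529]
```

View pics/c2.png

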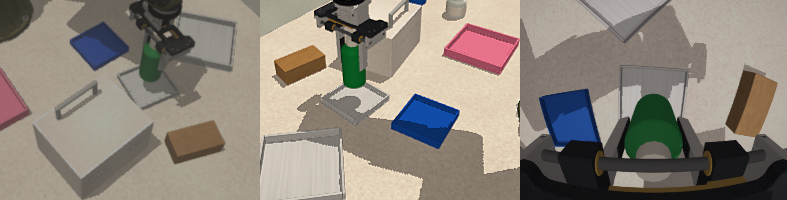

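All three views show the bottle hanging centred over the small grey tray, and the path down is clear.

```bash
python3 -m creep '[[-1,[0,0,2],0],[-1,[0,0,4],0],[-1,[0,0,5.2],0],[-1,[0,0,5.7],0],[-1,[0,0,5.9],0],[-1,[0,0,5.9],0],[-1,[0,0,5.9],0],[-1,[0,0,5.9],0]]'
```

```text
clock: 4.65
eef_pos: [482.3, 278.2, 77.1]
eef_rot: [3.141, -0.0, 1.571]
wrist_force: [0.4, 0.8, -3.6]
finger_gap: 59.5
finger_force: 25.0
```

```bash
python3 -m creep '[[-1,[0,0,0.1],0],[-1,[0,0,0.2],0],[-1,[0,0,0.25],0],[-1,[0,0,0.25],0],[-1,[0,0,0.25],0]]'
```

```text
clock: 5.15
eef_pos: [482.2, 278.1, 75.1]
eef_rot: [3.141, -0.0, 1.571]
wrist_force: [-4.0, -2.5, 10.8]
finger_gap: 59.8
finger_force: 25.0
```

```bash
python3 -m creep '[[1,[0,0,0],0],[1,[0,0,0],0],[1,[0,0,0],0],[1,[0,0,0],0],[1,[0,0,0],0],[1,[0,0,-2],0],[1,[0,0,-5],0],[1,[0,0,-9],0],[1,[0,0,-14],0],[1,[0,0,-18],0],[1,[0,0,-18],0],[1,[0,0,-18],0]]'
python3 - <<'E'
from h import *
a=[snap(n,n+'3.png')[1] for n in ['scene','side','wrist']]
c=np.hstack([a[0][120:320,180:440],a[1][180:380,150:410],cv2.resize(a[2],(267,200))])
cv2.imwrite('pics/c3.png',c[:,:,::-1])
E
```

```text
clock: 6.35
eef_pos: [482.1, 278.0, 254.2]
eef_rot: [3.141, -0.0, 1.571]
wrist_force: [0.0, -0.4, -1.2]
finger_gap: 94.2
finger_force: 0.0
```

View pics/c3.png

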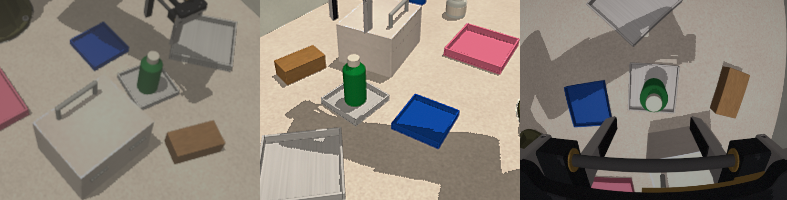

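The bottle stands upright and released in the tray. Next I'll move over the bar.

```bash
python3 -m creep '[[1,[-4,0.5,0],0],[1,[-8,1,0],0],[1,[-12,1.5,0],-0.8],[1,[-16,2.2,0],-1.7],[1,[-20,3,0],-1.7],[1,[-23,3.3,0],-1.7],[1,[-24.2,3.4,0],-1.7],[1,[-24.2,3.4,0],-1.7],[1,[-24.2,3.4,0],-1.7]]'
python3 - <<'E'
from h import *
p=manip.camera_params('wrist')
P={}
for n in ['wrist','scene','side']: P[n],im=snap(n,n+'4.png')
import pickle; pickle.dump(P,open('p4.pkl','wb')); print(manip.read_state()['eef_pos'],manip.read_state()['eef_rot'])
E
```

```text
clock: 7.4
eef_pos: [515.8, 36.8, 253.5]
eef_rot: [-3.141, -0.0, 1.719]
wrist_force: [0.2, 1.1, 0.7]
finger_gap: 94.1
finger_force: 0.0
[515.87968802  37.14072358 253.80371002] [-3.14137264e+00 -1.35255748e-04  1.72060786e+00]
```

View pics/wrist4.png

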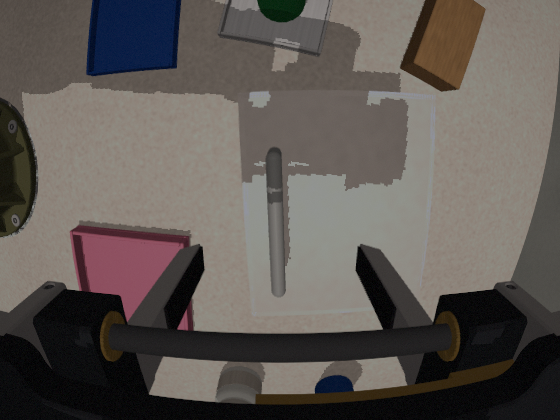

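The bar runs from (274,152) to (278,293), and the lid corners are at about (240,92), (436,94), (423,310) and (254,317). The bar is almost centred and aligned between the fingers.

Run:
```python
from h import *
import pickle; p=pickle.load(open('p4.pkl','rb'))['wrist']
e=[onz(p,*q,177,'wrist') for q in [(274,153),(278,293)]]; print(e,np.mean(e,0)); d=e[0]-e[1]; print(np.hypot(*d[:2]),np.degrees(np.arctan2(-d[0],d[1])))
l=np.array([onz(p,*q,135,'wrist') for q in [(240,92),(436,94),(423,310),(254,317)]]);print(l,l.mean(0))
for i,j in [(0,3),(1,2)]: d=l[i]-l[j];print(np.degrees(np.arctan2(-d[0],d[1])))
for i,j in [(1,0),(2,3)]: d=l[i]-l[j];print(np.degrees(np.arctan2(d[1],d[0])))
```

```text
[array([503.93077454,  94.1443931 , 177.        ]), array([524.10926594, -21.62355095, 177.        ])] [514.02002024  36.26042108 177.        ]
117.51335407887917 9.88739226902795
[[466.97078906 138.7668602  135.        ]
 [642.69055335 171.43269898 135.        ]
 [691.02683349 -50.85838864 135.        ]
 [507.03854078 -79.2283464  135.        ]] [576.93167917  45.02820604 135.        ]
10.414783405823147
12.267759288387355
10.53092317459698
8.765650915049527
```

```bash
python3 -m creep '[[0.5,[0,-0.1,3],-0.3],[0.2,[0,-0.1,6],-0.3],[0.2,[0,-0.1,8.2],-0.3],[0.2,[0,-0.1,8.2],-0.3],[-1,[0,-0.1,8.2],-0.3],[-1,[0,-0.1,8.2],-0.3],[-1,[0,-0.1,8.2],-0.3],[-1,[0,-0.1,8.2],-0.3],[-1,[0,-0.1,8.2],-0.3],[-1,[0,-0.1,8.2],-0.3],[-1,[0,-0.1,8.2],-0.3]]' 20
python3 - <<'E'
from h import *
s=manip.read_state();print(s['eef_pos'],s['eef_rot'],s['wrist_force'])
for t in np.arange(0.1,1.21,.1).tolist()+[1.206]:
    x=-150*np.cos(t)+87*np.sin(t);z=150*np.sin(t)+87*np.cos(t);print(round(t,3),round((x+150)/10,2),round((z-87)/10,2))
E
```

```text
clock: 8.65
eef_pos: [512.9, 35.5, 171.9]
eef_rot: [-3.135, -0.0, 1.745]
wrist_force: [-10.2, -1.9, 9.8]
finger_gap: 11.5
finger_force: 20.0
[512.94284628  35.48355826 171.85796326] [-3.13540090e+00 -1.71687071e-04  1.74545862e+00] [-10.23806727  -1.93974216   9.77534849]
0.1 0.94 1.45
0.2 2.03 2.81
0.3 3.24 4.04
0.4 4.57 5.15
0.5 6.01 6.13
0.6 7.53 6.95
0.7 9.13 7.62
0.8 10.79 8.12
0.9 12.49 8.46
1.0 14.22 8.62
1.1 15.95 8.61
1.2 17.67 8.43
1.206 17.78 8.42
```

```bash
python3 -m creep '[[-1,[0,-0.2,0],0],[-1,[0,0.2,-0.7],0],[-1,[0,0.7,-1.4],0],[-1,[0,1.3,-2.1],0],[-1,[0,1.8,-2.8],0],[-1,[0,2.4,-3.4],0],[-1,[0,3,-4],0],[-1,[0,3.7,-4.6],0],[-1,[0,4.4,-5.1],0],[-1,[0,4.4,-5.1],0],[-1,[0,4.4,-5.1],0],[-1,[0,4.4,-5.1],0]]'
python3 - <<'E'
from h import *
s=manip.read_state();d=s['eef_pos']-[512.94,35.48,171.86];c,q=np.cos(.1745),np.sin(.1745)
bx=-150+d[0]*c+d[1]*q;bz=87+d[2];print(d,bx,bz,np.hypot(bx,bz),np.arctan2(bz,-bx)-np.arctan2(87,150),s['wrist_force'],s['moment'])
E
```

```text
clock: 9.85
eef_pos: [558.2, 43.6, 225.2]
eef_rot: [3.142, 0.0, 1.746]
wrist_force: [-14.8, -1.2, 14.4]
finger_gap: 11.0
finger_force: 20.0
[45.26166302  8.09850192 53.34191315] -104.01967708302921 140.34191315050276 174.68813871353981 0.4073752979168619 [-14.82239332  -1.18154967  14.43944512] [-0.18706782  2.5806294   0.0696937 ]
```

```bash
python3 -m creep '[[-1,[0,-0.1,-0.2],0],[-1,[0,0.6,-0.7],0],[-1,[0,1.3,-1.1],0],[-1,[0,2.1,-1.6],0],[-1,[0,2.9,-2],0],[-1,[0,3.7,-2.3],0],[-1,[0,4.5,-2.6],0],[-1,[0,5.4,-2.9],0],[-1,[0,6.2,-3.2],0],[-1,[0,6.2,-3.2],0],[-1,[0,6.2,-3.2],0],[-1,[0,6.2,-3.2],0]]'
cat > m.py <<'E'
from h import *
s=manip.read_state();d=s['eef_pos']-[512.94,35.48,171.86];c,q=np.cos(.1745),np.sin(.1745)
bx=-150+d[0]*c+d[1]*q;bz=87+d[2];print(d,bx,bz,np.hypot(bx,bz),np.arctan2(bz,-bx)-np.arctan2(87,150),s['wrist_force'],s['moment'])
E
python3 m.py
```

```text
clock: 11.05
eef_pos: [619.4, 54.3, 255.4]
eef_rot: [3.141, 0.0, 1.745]
wrist_force: [-1.9, 1.1, 4.3]
finger_gap: 10.9
finger_force: 20.0
[106.43170141  18.85602239  83.53269307] -41.9109243096298 170.53269306902666 175.60730332723173 0.804223944876627 [-1.8945538   1.06475656  4.31537706] [0.14927571 0.51026909 0.05582773]
```

```bash
python3 -m creep '[[-1,[0,0.8,-0.2],0],[-1,[0,1.7,-0.3],0],[-1,[0,2.6,-0.4],0],[-1,[0,3.4,-0.5],0],[-1,[0,4.3,-0.5],0],[-1,[0,5.1,-0.5],0],[-1,[0,5.9,-0.4],0],[-1,[0,6.5,-0.4],0],[-1,[0,6.9,-0.3],0],[-1,[0,6.9,-0.3],0],[-1,[0,6.9,-0.3],0],[-1,[0,6.9,-0.3],0]]'
python3 m.py
python3 - <<'E'
from h import *
a=[snap(n,n+'5.png')[1] for n in ['scene','side']]
c=np.hstack([cv2.resize(a[0][150:350,150:350],(400,400)),cv2.resize(a[1][130:330,150:350],(400,400))])
cv2.imwrite('pics/c5.png',c[:,:,::-1])
E
```

```text
clock: 12.25
eef_pos: [687.1, 66.2, 257.7]
eef_rot: [-3.141, -0.0, 1.745]
wrist_force: [-0.0, 1.3, -2.7]
finger_gap: 11.4
finger_force: 20.0
[174.16175235  30.74359662  85.84057671] 26.85441231281395 172.8405767083492 174.91433451132974 1.199351103586285 [-0.04441512  1.29203845 -2.65968412] [0.07733891 0.18936061 0.07972242]
```

View pics/c5.png

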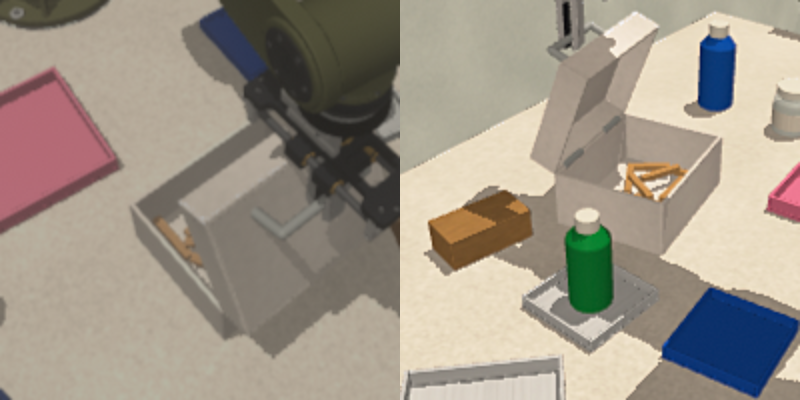

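The side crop shows the lid raised with the gripper on its bar, the bottle upright in the tray, and the bystanders where they were. I'll check the angle with a circle fit and one close view.

Run:
```python
from h import *
from scipy.optimize import least_squares
p=np.array([[0,0],[46.0,53.34],[108.1,83.53],[176.9,85.84]])
for R0 in (173.4,175):
    f=least_squares(lambda c:np.hypot(*(p-c).T)-R0,[150,-87]);c=f.x
    a=np.arctan2(p[:,1]-c[1],c[0]-p[:,0])-np.arctan2(87,150);print(c,f.fun,a,a[3]-a[0])
im=cv2.imread('pics/side5.png')
cv2.imwrite('pics/c6.png',cv2.resize(im[130:230,210:300],(540,600),interpolation=cv2.INTER_CUBIC))
```

```text
[150.69424029 -85.09198034] [-0.34105289  0.16352477  0.51849114 -0.47087074] [-0.01155013  0.39770018  0.79778648  1.19733908] 1.2088892116486973
[151.46436994 -86.67553057] [-0.48896034  0.29142058  0.64279438 -0.6194404 ] [-0.00581844  0.39964528  0.79574341  1.19159754] 1.1974159833829023
```

View pics/c6.png

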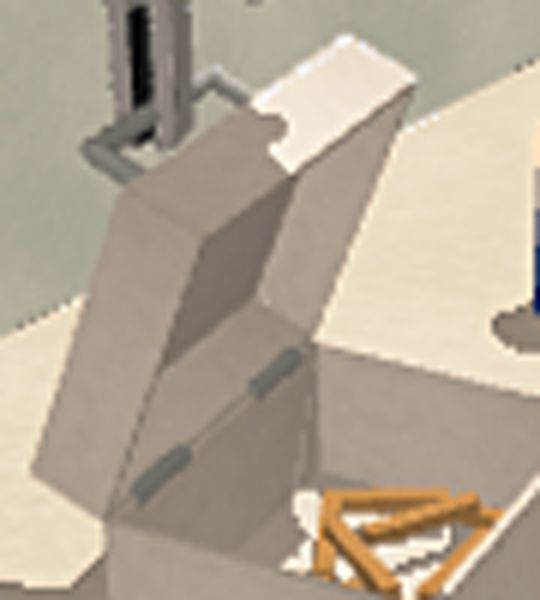

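The close view shows the lid's rim corner at side pixel (243.8,169.5), its top corner at (230.5,162) and its hinge corner at (228,216.3). The bar is pinched between the pads.

Run:
```python
from h import *
p=manip.camera_params('side');ex=np.array([np.cos(.1745),np.sin(.1745),0]);ey=np.array([-ex[1],ex[0],0])
h=np.array([661.3,61.6,90])
for s,qs in [(110,[(243.8,169.5),(230.5,162),(228,216.3),(215.5,208.5)]),(-110,[(278.8,144.7),(262.2,186.7)])]:
    pl=h+s*ey;r=[]
    for q in qs:
        o,d=ray(p,*q,'side');x=o+d*((pl-o)@ey)/(d@ey);r.append(((x-h)@ex,x[2]-90))
    print(np.round(r,1))
    r=np.array(r)
    for i,j in ([(0,2),(1,3)] if s>0 else [(0,1)]): e=r[i]-r[j];print(np.arctan2(e[1],-e[0]),np.hypot(*e))
s=manip.read_state();print(s['wrist_force'],s['qd'])
```

```text
[[-70.5 169.8]
 [-29.5 182.9]
 [ -8.5   3.4]
 [ 34.4  18.3]]
1.2138194838786904 177.63063142798674
1.1998304937016298 176.52194814516386
[[-64.7 160.8]
 [ -2.9  -3. ]]
1.2097358389693704 175.0862442580876
[-1.06000136  0.99696503 -3.37193455] [-1.12691700e-03  6.79605042e-05 -4.15415840e-04  1.17018327e-03
  2.04587496e-03  2.57803508e-05]
```

```bash
python3 -m creep '[[-1,[0,0,0],0],[-1,[0,0,0],0],[-1,[0,0,0],0],[-1,[0,0,0],0],[-1,[0,0,0],0],[-1,[0,0,0],0]]' && python3 m.py && python3 -c "
from cell import manip
print(manip.sign_off())"
```

```text
clock: 12.95
eef_pos: [687.3, 66.2, 257.7]
eef_rot: [-3.141, -0.0, 1.745]
wrist_force: [-1.5, 0.6, -5.1]
finger_gap: 11.2
finger_force: 20.0
[174.3345864   30.75469699  85.84912955] 27.026548816909543 172.84912954971725 174.94929530308983 1.2003158550992978 [-1.45613832  0.58816956 -5.13049866] [0.01493351 0.32617598 0.06865249]
the job is handed in; nothing more can be done
None
```

The bottle stands upright in the small grey tray, and the gripper is holding the lid at about 1.20 rad, its balance point (estimated from camera and arm readings); the job is handed in, but sign-off returned no verdict.

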